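Point out a vial and its heater well, then confirm

TASK

Show the overhead camera of the sample station its next transfer: with the fingertips straight down and a centimetre or two above it, point at the vial with the blue cap and stay there for two seconds, then in the same way for two seconds at the heater well with the yellow collar. Then press the green key fully down to confirm, let it spring back and move clear. Touch nothing but the grey key panel and its green key: no vial may be bumped or lifted, and the red key, the rack, the heater and the things standing around are left alone.

Things in the scene. Friction and masses are not known exactly. Their poses are not given: they have to be found in the camera images.
- vial_blue_cap (a point): centre of the top face of the blue cap (22 mm across) of the vial to point at; z up
- vial_blue: loose upright amber sample vial with its cap in blue, 23 mm across, 77 mm tall; origin at the centre of its underside. The six vials stand in the rack in any order, 55 mm from centre to centre, cap tops 84 mm above the bench
- vial_red: loose upright amber sample vial with its cap in red, 23 mm across, 77 mm tall; origin at the centre of its underside; leave alone
- vial_yellow: loose upright amber sample vial with its cap in yellow, 23 mm across, 77 mm tall; origin at the centre of its underside; leave alone
- vial_green: loose upright amber sample vial with its cap in green, 23 mm across, 77 mm tall; origin at the centre of its underside; leave alone
- vial_black: loose upright amber sample vial with its cap in black, 23 mm across, 77 mm tall; origin at the centre of its underside; leave alone
- vial_orange: loose upright amber sample vial with its cap in orange, 23 mm across, 77 mm tall; origin at the centre of its underside; leave alone
- rack: fixed white rack, 180 x 125 x 45 mm (x, y, z), with six holes in 3 rows along its x and 2 along its y; origin under its centre on the bench; it may stand on the left or the right of the key panel
- heater: fixed vial heater on the other side of the key panel: cream base with an aluminium block, 150 x 110 x 90 mm (x, y, z), with two empty wells in its top, 26 mm across and 36 mm deep, 70 mm apart along its x; origin under its centre on the bench
- collar_yellow: fixed flat yellow ring, 42 mm outside, 28 mm inside, 4 mm thick, round the mouth of one well, the one to point at; origin on the ring's axis at its underside, 90 mm above the bench, so the well's mouth is reckoned at 94 mm; z up
- collar_black: the same ring in black, round the other well; leave alone
- panel: fixed grey key panel, 110 x 130 x 30 mm, flat on the bench between rack and heater; origin under its centre. The two keys stand on it, 70 mm apart along its y, in either order
- go_top (a point): centre of the top of the round green key, 28 mm across, in a black housing on the panel; its top moves straight down when pressed
- go (a joint): green key: 0 m when up, 0.006 m fully down; spring, about 5 N fully down; springs back when released
- halt (a joint): red key, same kind: 0 m when up, 0.006 m fully down; not to be pressed
- halt_top (a point): centre of the top of the red key; leave alone
- wash_bottle: white bottle with red cap, 60 mm across, 150 mm tall, loose bystander on the bench
- beaker: glass beaker, 70 mm across, 90 mm tall, loose bystander on the bench
- jar: amber jar with black lid, 64 mm across, 90 mm tall, loose bystander on the bench
- spatula: steel laboratory spatula with blue grip lying flat, 180 mm long, 9 mm high, loose bystander on the bench
- weight: upright brass calibration weight, 40 mm across, 45 mm tall, loose bystander on the bench
Not all that is in view belongs to the job. Leave any turquoise look-alike of the vial_blue alone.

How it is judged:
By the outcome, as a careful person would: the job done as asked, in the order asked, and still so for the second after the job is handed in, with the robot touching nothing.
It also fails if it takes over 58 s, if anything falls off the work surface, if the arm or the gripper's body presses on something with over 40 N, if the wrist force passes 120 N, or if a joint passes its speed limit or range.

ROBOT

A 6-joint arm with a two-finger parallel gripper is mounted at the origin on the work surface. World frame = base frame: x ahead of the robot, y to its left, z up, the work surface at z = 0. Lengths are in m, angles in rad, forces in N, time in s.
With the tool pointing down it reaches from about 0.375 to 0.925 m from the base axis. Payload 5.7 kg.
Tool frame: the origin (TCP) lies at the very end of the fingers, on their centre line; the grasp point (between the pads) lies 19 mm behind it (pinch_z is the distance from the TCP to the grasp point, in m); z points along the fingers, y is the direction in which the jaws open and shut (so a half turn about z gives the same grasp; the last joint's range is limited). The gripper opens to 85 mm and grips with 20 to 120 N. Pads are 22 mm wide; open, the fingers measure 114 mm over their backs; the gripper's body (76 mm by 85 mm) begins 54 mm behind the grasp point. The pads swing forward as they close: fully open they stand 13 mm farther back than shut.
Start: joints at [1.095, 0.359, 1.51, -0, 1.272, -0.115], TCP at [0.212, 0.561, 0.231] pointing down, gripper open.
Joint ranges: [-2.97, 2.97], [-1.01, 2.36], [0.21, 2.38], [-0.96, 4.11], [0.2, 2.71], [-2.98, 2.98]. Speed limits (rad/s): [2.39, 2.39, 3.14, 3.14, 3.14, 3.14].

INTERFACE

Orientations are given as a unit quaternion [x, y, z, w].
In Python, from cell import * gives the robot as it stands.
- The arm moves only by the tool servo_tool, never from a script. Its argument "commands" is text: rows parted by semicolons, each of 6 numbers parted by spaces: the shift along the world's x, y, z in units of 30 mm (1.0 is 30 mm), then the turn, a rotation vector about the world's x, y, z in rad. In form: x y z ax ay az; .... A call has 1 to 5 rows; each row shifts and turns the pose as measured when the row begins; what a row does not reach is not made up. A row lasts 1/12 s, in which the tool goes at most 41.7 mm and 7.16 degrees, less where a joint would pass 70% of its speed; a pose out of reach is approached as far as the arm can. A call is refused whole if a number of a shift passes 1 or a number of a turn 0.125, either way. A call with a gripper value outside its range is refused whole. "gripper" is the gripper command: -1 is shut, 1 is fully open, values between are in proportion, set as the call begins (left out, the last holds). The fingers move at their own pace and stop on an object; "squeeze" is the grip in N (left out, the last holds). Time passes only in rows, so rows that do not move let the fingers close. It gives the time, the measured TCP pose, the force and the opening at its end, in the units of the state.
- get_state(): the state, without advancing time (a new reading comes with each control period).
- capture(name): name is "scene" or "top" or "wrist"; returns the picture (480x640x3 uint8, red, green, blue); there is no depth.
- camera_model(name): a dict with "camera_matrix" (3x3 intrinsics, pixels), "origin" and "orientation" of the camera in the world; the wrist camera has in their place "T_tool_cam" (4x4, takes a point from camera to tool coordinates, whose origin is the TCP and whose axes are the flange's). Camera axes: x right, y up, looking along -z (the intrinsics and any distortion apply to the point x, -y, -z); pixel columns grow to the right and rows downward; lengths in m; the calibration is good to about 2 mm. A picture is of the moment at which its call begins: read the wrist's pose just before it. camera_model takes no time and is no camera call.
- finish_job(): hands the job in, once; it reports no verdict.
The state is a dict: "time_s": time; "joint_pos": joint angles; "joint_vel": joint speeds; "joint_efforts": joint torques, N m; "eef_pos": TCP position; "orientation": TCP orientation; "force": force on the tool from outside, world axes, zero at the start; "ft_torque": the same for the moment, N m; "opening": opening from 0.0 (shut) to 1.0 (fully open).
Only numpy, scipy, OpenCV 4.12 (cv2) and the standard library are available. Lean on these libraries where they do the work, as an engineer would, in place of code of your own. Each camera call takes 0.05 s, during which the arm holds its last target. There are 200 camera calls.

## Working session

There is one attempt and no reset: what is moved stays moved. The work goes in short steps, Python scripts to look and compute and a tool call to move; the robot and the scene stay as the last step left them, time stands still between calls to the robot, and variables do not carry over. Pictures are saved under pics/ and viewed, about 8 in all and at most 12, crops included, and the job is handed in when it is done.

Besides the shell and the picture viewer there is one more tool, called after ">>>" by a JSON object that holds its "name" and its "arguments". servo_tool: Moves the arm, as the interface text tells. Its arguments: {"type":"object","properties":{"commands":{"type":"string"},"gripper":{"type":"number"},"squeeze":{"type":"number"}},"required":["commands"]}

```bash
mkdir -p pics; ls; python3 - <<'E'
from cell import *
import cv2
s=get_state();print(s['time_s'],s['eef_pos'],s['orientation'],s['opening'],s['force'])
for n in('scene','top'):
    cv2.imwrite(f'pics/{n}0.png',cv2.cvtColor(capture(n),cv2.COLOR_RGB2BGR)); print(n,camera_model(n))
print(camera_model('wrist'))
E
```

```text
pics
0.0 [0.21149411 0.56075683 0.23044355] [ 1.79423855e-01  9.83771425e-01 -8.87788995e-04 -2.74921125e-04] 1.0013211295409017 [-0.65146069 -0.18330199  0.56644432]
scene {'camera_matrix': array([[612.23509144,   0.        , 319.0216296 ],
       [  0.        , 612.23509144, 234.29769793],
       [  0.        ,   0.        ,   1.        ]]), 'origin': array([ 1.12623233, -0.59525273,  0.85207878]), 'orientation': array([0.36472073, 0.14500407, 0.3624255 , 0.84534038])}
top {'camera_matrix': array([[564.41604824,   0.        , 324.96723861],
       [  0.        , 564.41604824, 240.81835786],
       [  0.        ,   0.        ,   1.        ]]), 'origin': array([ 0.46511566, -0.02356046,  1.14733089]), 'orientation': array([-0.02648683,  0.02535312,  0.71058002, -0.70266044])}
{'camera_matrix': array([[387.51371375,   0.        , 322.83981329],
       [  0.        , 387.51371375, 236.01054685],
       [  0.        ,   0.        ,   1.        ]]), 'T_tool_cam': array([[-3.89900981e-04,  9.50226219e-01,  3.11560557e-01,
         7.93826674e-02],
       [ 9.99999183e-01, -8.85612214e-06,  1.27845445e-03,
        -2.88775836e-04],
       [ 1.21758016e-03,  3.11560800e-01, -9.50225439e-01,
        -1.43384779e-01],
       [ 0.00000000e+00,  0.00000000e+00,  0.00000000e+00,
         1.00000000e+00]])}
```

View pics/top0.png

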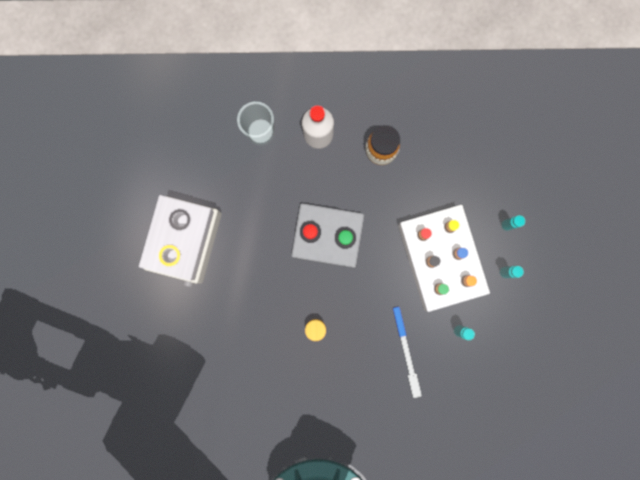

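View pics/scene0.png

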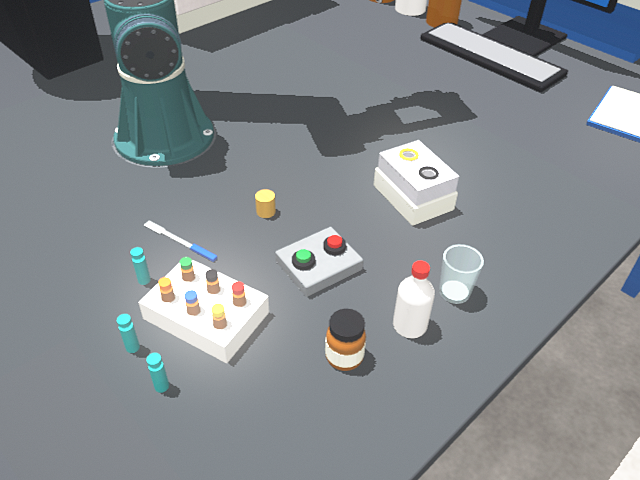

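The top view shows the blue cap at about (461,253), the yellow collar at (170,255), the green key at (346,237) and the red key at (311,231). The scene view shows the same layout, with blue at (192,297), yellow at (409,155) and green at (304,257). The turquoise look-alikes stand outside the rack. The next step is to measure positions.

```bash
cat > h.py <<'E'
from cell import *
import cv2, numpy as np
from scipy.spatial.transform import Rotation as R
H={'blue':(105,125),'yellow':(22,33),'green':(45,80),'red':(0,6),'turq':(82,98)}
def blob(im,col,px,r=22,smin=110,vmin=50):
    hsv=cv2.cvtColor(im,cv2.COLOR_RGB2HSV);lo,hi=H[col]
    m=cv2.inRange(hsv,(lo,smin,vmin),(hi,255,255));k=np.zeros_like(m);cv2.circle(k,px,r,255,-1);m&=k
    c=max(cv2.findContours(m,cv2.RETR_EXTERNAL,cv2.CHAIN_APPROX_NONE)[0],key=cv2.contourArea)
    x,y,w,h=cv2.boundingRect(c);M=cv2.moments(c)
    return np.array([M['m10']/M['m00'],M['m01']/M['m00']]),(w,h)
def pose(name,s=None):
    c=camera_model(name)
    if name!='wrist': return c['camera_matrix'],R.from_quat(c['orientation']).as_matrix(),np.array(c['origin'])
    T=c['T_tool_cam'];Q=R.from_quat(s['orientation']).as_matrix()
    return c['camera_matrix'],Q@T[:3,:3],Q@T[:3,3]+s['eef_pos']
def ray(name,uv,s=None):
    K,Q,o=pose(name,s);d=np.linalg.inv(K)@[uv[0],uv[1],1];return o,Q@(d*[1,-1,-1])
def onz(name,uv,z,s=None):
    o,d=ray(name,uv,s);return o+d*(z-o[2])/d[2]
def tri(a,b):
    (o,d),(p,e)=a,b;t=np.linalg.lstsq(np.c_[d,-e],p-o,rcond=None)[0]
    A,B=o+d*t[0],p+e*t[1];return (A+B)/2,np.linalg.norm(A-B)
def proj(name,P,s=None):
    K,Q,o=pose(name,s);p=Q.T@(np.array(P)-o)*[1,-1,-1];p=K@p;return p[:2]/p[2]
E
python3 - <<'E'
from h import *
np.set_printoptions(precision=4,suppress=True)
T,S=[cv2.cvtColor(cv2.imread(f'pics/{n}0.png'),cv2.COLOR_BGR2RGB) for n in('top','scene')]
for n,c,a,b,z in [('blue','blue',(461,253),(192,297),.084),('collar','yellow',(170,255),(409,155),.094),('green','green',(346,237),(304,257),.05),('red','red',(311,231),(335,241),.05),('vyel','yellow',(453,226),(219,311),.084),('vgrn','green',(443,289),(186,264),.084)]:
    try:
        u,w=blob(T,c,a,16);v,w2=blob(S,c,b,16)
        print(n,u,w,v,w2,'tri',*tri(ray('top',u),ray('scene',v)),'top',onz('top',u,z),'scene',onz('scene',v,z))
    except Exception as e: print(n,e)
E
```

```text
blue [462.0745 252.4681] (9, 8) [190.1111 291.3333] (7, 2) tri [ 0.518  -0.2792  0.0895] 9.093144015653897e-06 top [ 0.5183 -0.2805  0.084 ] scene [ 0.5136 -0.2769  0.084 ]
collar [168.9315 255.1781] (21, 21) [408.4493 154.0948] (18, 12) tri [0.5196 0.2707 0.0923] 0.0016624234862656377 top [0.5189 0.2696 0.094 ] scene [0.5214 0.2695 0.094 ]
green [345.2687 236.9839] (15, 15) [303.05   255.5631] (15, 14) tri [ 0.5535 -0.0614  0.0472] 0.0015935170826596528 top [ 0.5528 -0.0619  0.05  ] scene [ 0.556  -0.0627  0.05  ]
red [309.908 231.105] (15, 15) [334.2086 241.2238] (15, 13) tri [0.5658 0.0075 0.0468] 0.001212842761730613 top [0.5651 0.0069 0.05  ] scene [0.5684 0.0055 0.05  ]
vyel [452.8782 225.0023] (11, 11) [215.881  314.4524] (10, 7) tri [ 0.5714 -0.2687  0.0693] 0.0017767100323299904 top [ 0.5705 -0.2646  0.084 ] scene [ 0.5813 -0.2754  0.084 ]
vgrn [443.6667 286.3333] (5, 5) [185.127 261.328] (11, 9) tri [ 0.4547 -0.2441  0.0867] 0.0012858179786078498 top [ 0.4551 -0.2441  0.084 ] scene [ 0.4518 -0.2433  0.084 ]
```

>>> {"name": "servo_tool", "arguments": {"commands": "1 -1 0 0 0 0; 1 -1 0 0 0 0; 1 -1 0 0 0 0; 1 -1 0 0 0 0; 1 -1 0 0 0 0", "gripper": -1}}

```text
time_s: 0.52
eef_pos: [0.3554, 0.4142, 0.2284]
orientation: [0.173, 0.985, -0.0, -0.002]
force: [-0.3, 0.8, -0.4]
opening: 0.297
```

>>> {"name": "servo_tool", "arguments": {"commands": "1 -1 0 0 0 0; 1 -1 0 0 0 0; 1 -1 0 0 0 0; 1 -1 0 0 0 0; 1 -1 0 0 0 0"}}

```text
time_s: 0.93
eef_pos: [0.5005, 0.2643, 0.2271]
orientation: [0.172, 0.985, -0.001, -0.004]
force: [0.6, 1.2, 0.8]
opening: -0.0
```

>>> {"name": "servo_tool", "arguments": {"commands": "0 0 0 0 0 0; 0 0 0 0 0 0"}}

```text
time_s: 1.1
eef_pos: [0.5066, 0.2577, 0.2265]
orientation: [0.176, 0.984, -0.002, -0.002]
force: [-0.5, -0.0, 0.5]
opening: 0.003
```

```bash
python3 - <<'E'
from h import *
np.set_printoptions(precision=4,suppress=True)
s=get_state();im=capture('wrist');cv2.imwrite('pics/w1.png',im[:,:,::-1])
print(s['eef_pos'],s['orientation'],proj('wrist',[.519,.27,.094],s),proj('wrist',s['eef_pos'],s))
E
```

```text
[0.5066 0.2577 0.2265] [ 0.1764  0.9843 -0.0023 -0.0023] [345.9611 231.9905] [324.0475 310.0651]
```

View pics/w1.png

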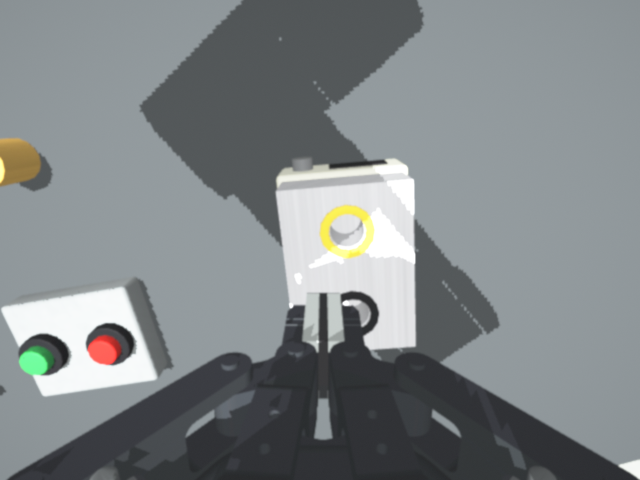

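The wrist view shows the yellow collar at (347,232). The prediction was (346,232), so the estimate holds. I'm moving on to the blue cap, staying high.

>>> {"name": "servo_tool", "arguments": {"commands": "0.2 -1 0 0 0 0; 0.2 -1 0 0 0 0; 0 -1 0 0 0 0; 0 -1 0 0 0 0; 0 -1 0 0 0 0"}}

```text
time_s: 1.57
eef_pos: [0.5151, 0.1135, 0.2253]
orientation: [0.169, 0.986, -0.001, -0.003]
force: [0.0, -0.1, 0.4]
opening: -0.001
```

>>> {"name": "servo_tool", "arguments": {"commands": "0 -1 0 0 0 0; 0 -1 0 0 0 0; 0 -1 0 0 0 0; 0 -1 0 0 0 0; 0 -1 0 0 0 0"}}

```text
time_s: 1.98
eef_pos: [0.5102, -0.0352, 0.2247]
orientation: [0.163, 0.987, -0.0, -0.005]
force: [1.2, 0.7, -0.3]
opening: 0.002
```

>>> {"name": "servo_tool", "arguments": {"commands": "0 -1 0 0 0 0; 0 -1 0 0 0 0; 0 -1 0 0 0 0; 0 -1 0 0 0 0; 0 -1 0 0 0 0"}}

```text
time_s: 2.4
eef_pos: [0.5077, -0.1834, 0.2243]
orientation: [0.158, 0.987, 0.001, -0.006]
force: [-0.1, 1.7, -0.0]
opening: -0.002
```

>>> {"name": "servo_tool", "arguments": {"commands": "0 -1 0 0 0 0; 0 -1 0 0 0 0; 0 -0.4 0 0 0 0; 0 0 0 0 0 0; 0 0 0 0 0 0"}}

```text
time_s: 2.82
eef_pos: [0.5081, -0.2565, 0.2235]
orientation: [0.157, 0.988, 0.001, -0.006]
force: [0.4, 0.1, 0.3]
opening: -0.001
```

```bash
python3 - <<'E'
from h import *
np.set_printoptions(precision=4,suppress=True)
s=get_state();im=capture('wrist');cv2.imwrite('pics/w2.png',im[:,:,::-1])
print(s['eef_pos'],R.from_quat(s['orientation']).as_matrix()[:,2],proj('wrist',[.518,-.28,.084],s),proj('wrist',s['eef_pos'],s))
E
```

```text
[ 0.5081 -0.2565  0.2235] [-0.0123  0.0049 -0.9999] [298.5632 242.4752] [324.0904 310.1175]
```

View pics/w2.png

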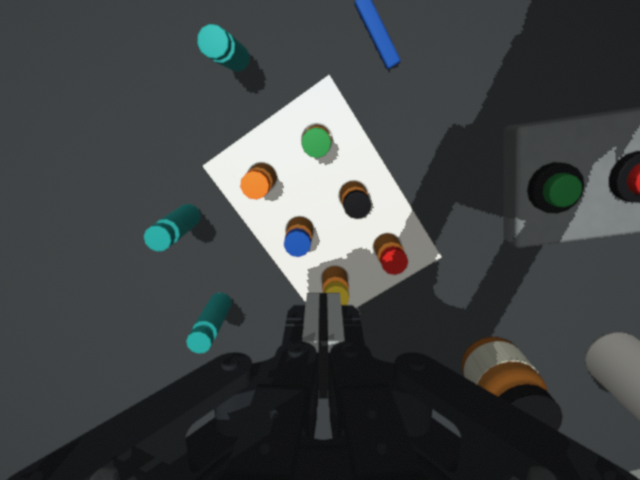

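The blue cap is at (297,243) against a predicted (298.6,242.5), which agrees to about 1 mm. I'll align over it and descend.

>>> {"name": "servo_tool", "arguments": {"commands": "0.35 -0.8 0 -0.005 -0.012 0; 0 0 0 0 0 0; 0 0 -0.8 0 0 0; 0 0 -0.8 0 0 0; 0 0 0 0 0 0"}}

```text
time_s: 3.28
eef_pos: [0.5207, -0.2702, 0.176]
orientation: [0.152, 0.988, 0.001, 0.001]
force: [-1.2, 1.0, -0.3]
opening: 0.002
```

>>> {"name": "servo_tool", "arguments": {"commands": "-0.1 -0.35 0 0 0 0; 0 0 -0.8 0 0 0; 0 0 -0.8 0 0 0; 0 0 -0.3 0 0 0; 0 0 0 0 0 0"}}

```text
time_s: 3.7
eef_pos: [0.5197, -0.2783, 0.1228]
orientation: [0.149, 0.989, 0.001, 0.003]
force: [-0.3, -0.4, 0.8]
opening: -0.002
```

>>> {"name": "servo_tool", "arguments": {"commands": "-0.05 -0.07 -0.5 0 0 0; 0 0 -0.35 0 0 0; 0 0 0 0 0 0; 0 0 0 0 0 0; 0 0 0 0 0 0"}}

```text
time_s: 4.12
eef_pos: [0.521, -0.2818, 0.1023]
orientation: [0.148, 0.989, -0.001, 0.005]
force: [0.6, -0.3, -0.2]
opening: 0.002
```

```bash
python3 - <<'E'
from h import *
np.set_printoptions(precision=4,suppress=True)
s=get_state();print(s['time_s'],s['eef_pos'],R.from_quat(s['orientation']).as_matrix()[:,2])
for n in('wrist','scene'):
    im=capture(n);cv2.imwrite(f'pics/{n}3.png',im[:,:,::-1])
    print(n,proj(n,[.518,-.28,.084],s),proj(n,s['eef_pos'],s))
u,v=proj('scene',[.518,-.28,.084]).astype(int)
c=im[v-70:v+50,u-80:u+80]
w=cv2.imread('pics/wrist3.png')[150:450,170:470]
cv2.imwrite('pics/c3.png',np.hstack([cv2.resize(c[:,:,::-1],(400,300),interpolation=cv2.INTER_CUBIC),w]))
E
```

```text
4.1167 [ 0.521  -0.2818  0.1023] [ 0.0106 -0.003  -0.9999]
wrist [325.8128 283.4926] [324.1125 310.1123]
scene [190.1076 293.7903] [188.8538 287.9629]
```

View pics/c3.png

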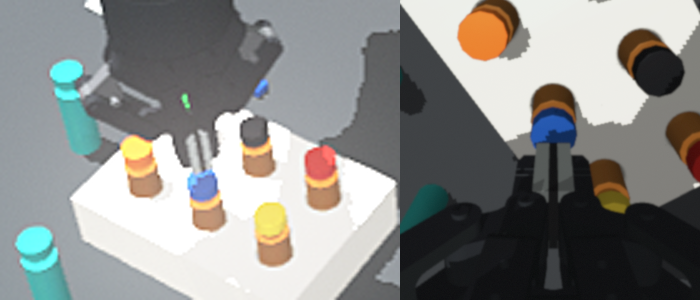

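The fingertips are directly over the blue cap and about 18 mm above it. I'll trim slightly and hold for more than two seconds.

>>> {"name": "servo_tool", "arguments": {"commands": "-0.1 0.06 -0.12 0.003 0.008 0; 0 0 0 0 0 0; 0 0 0 0 0 0; 0 0 0 0 0 0; 0 0 0 0 0 0"}}

```text
time_s: 4.63
eef_pos: [0.5189, -0.2804, 0.1004]
orientation: [0.148, 0.989, -0.001, 0.002]
force: [-0.6, -0.3, -0.5]
opening: 0.002
```

>>> {"name": "servo_tool", "arguments": {"commands": "0 0 0 0 0 0; 0 0 0 0 0 0; 0 0 0 0 0 0; 0 0 0 0 0 0; 0 0 0 0 0 0"}}

```text
time_s: 5.05
eef_pos: [0.5188, -0.2804, 0.1004]
orientation: [0.148, 0.989, -0.001, 0.002]
force: [0.4, -0.2, 0.3]
opening: -0.004
```

Stable at 16 mm above the cap. Holding for 2.5 s from here.

>>> {"name": "servo_tool", "arguments": {"commands": "0 0 0 0 0 0; 0 0 0 0 0 0; 0 0 0 0 0 0; 0 0 0 0 0 0; 0 0 0 0 0 0"}}

```text
time_s: 5.47
eef_pos: [0.5188, -0.2805, 0.1003]
orientation: [0.148, 0.989, -0.0, 0.002]
force: [0.5, -0.3, -0.2]
opening: -0.001
```

>>> {"name": "servo_tool", "arguments": {"commands": "0 0 0 0 0 0; 0 0 0 0 0 0; 0 0 0 0 0 0; 0 0 0 0 0 0; 0 0 0 0 0 0"}}

```text
time_s: 5.88
eef_pos: [0.5188, -0.2805, 0.1003]
orientation: [0.148, 0.989, -0.0, 0.002]
force: [-0.0, -0.2, 0.7]
opening: -0.003
```

>>> {"name": "servo_tool", "arguments": {"commands": "0 0 0 0 0 0; 0 0 0 0 0 0; 0 0 0 0 0 0; 0 0 0 0 0 0; 0 0 0 0 0 0"}}

```text
time_s: 6.3
eef_pos: [0.5188, -0.2804, 0.1003]
orientation: [0.148, 0.989, -0.0, 0.002]
force: [0.2, -0.5, 0.3]
opening: 0.002
```

>>> {"name": "servo_tool", "arguments": {"commands": "0 0 0 0 0 0; 0 0 0 0 0 0; 0 0 0 0 0 0; 0 0 0 0 0 0; 0 0 0 0 0 0"}}

```text
time_s: 6.72
eef_pos: [0.5188, -0.2805, 0.1003]
orientation: [0.148, 0.989, -0.0, 0.002]
force: [-0.0, -0.2, 0.1]
opening: 0.0
```

>>> {"name": "servo_tool", "arguments": {"commands": "0 0 0 0 0 0; 0 0 0 0 0 0; 0 0 0 0 0 0; 0 0 0 0 0 0; 0 0 0 0 0 0"}}

```text
time_s: 7.13
eef_pos: [0.5188, -0.2805, 0.1003]
orientation: [0.148, 0.989, -0.0, 0.002]
force: [-0.7, -0.0, 0.0]
opening: -0.001
```

>>> {"name": "servo_tool", "arguments": {"commands": "0 0 0.5 0 0 0; 0 0 1 0 0 0; 0 0 1 0 0 0; 0 0 1 0 0 0; 0 0 0.5 0 0 0"}}

```text
time_s: 7.55
eef_pos: [0.5143, -0.2774, 0.2192]
orientation: [0.148, 0.989, 0.002, -0.003]
force: [0.8, -0.2, 0.6]
opening: 0.008
```

The hold is done, 2.5 s stationary. Next is the collar, again at height.

>>> {"name": "servo_tool", "arguments": {"commands": "0.1 1 0 0 0 0; 0 1 0 0 0 0; 0 1 0 0 0 0; 0 1 0 0 0 0; 0 1 0 0 0 0"}}

```text
time_s: 7.97
eef_pos: [0.5216, -0.1316, 0.2266]
orientation: [0.153, 0.988, -0.002, 0.004]
force: [0.7, -0.1, 0.2]
opening: -0.006
```

>>> {"name": "servo_tool", "arguments": {"commands": "0 1 0 0 0 0; 0 1 0 0 0 0; 0 1 0 0 0 0; 0 1 0 0 0 0; 0 1 0 0 0 0"}}

```text
time_s: 8.38
eef_pos: [0.5203, 0.0255, 0.2275]
orientation: [0.153, 0.988, -0.002, 0.005]
force: [0.8, -0.4, -0.5]
opening: 0.006
```

>>> {"name": "servo_tool", "arguments": {"commands": "0 1 0 0 0 0; 0 1 0 0 0 0; 0 1 0 0 0 0; 0 1 0 0 0 0; 0 1 0 0 0 0"}}

```text
time_s: 8.8
eef_pos: [0.5187, 0.1831, 0.2281]
orientation: [0.153, 0.988, -0.002, 0.006]
force: [0.6, -0.0, -0.4]
opening: -0.003
```

>>> {"name": "servo_tool", "arguments": {"commands": "0 1 0 0 0 0; 0 1 0 0 0 0; 0 0.8 0 0 0 0; 0 0 0 0 0 0; 0 0 0 0 0 0"}}

```text
time_s: 9.22
eef_pos: [0.5172, 0.2778, 0.2282]
orientation: [0.15, 0.989, -0.0, 0.006]
force: [-0.8, -0.0, 1.3]
opening: -0.002
```

```bash
python3 - <<'E'
from h import *
s=get_state();print(s['time_s'],s['eef_pos'],R.from_quat(s['orientation']).as_matrix()[:,2].round(4))
E
```

```text
9.2167 [0.51719347 0.27782418 0.22818841] [ 0.0117 -0.0024 -0.9999]
```

>>> {"name": "servo_tool", "arguments": {"commands": "0.07 -0.26 0 0.002 0.012 0; 0 0 0 0 0 0; 0 0 -0.8 0 0 0; 0 0 -0.8 0 0 0; 0 0 -0.6 0 0 0"}}

```text
time_s: 9.63
eef_pos: [0.5238, 0.2655, 0.1656]
orientation: [0.152, 0.988, 0.002, 0.004]
force: [-0.0, -1.3, -0.5]
opening: -0.0
```

>>> {"name": "servo_tool", "arguments": {"commands": "0 0 -0.6 0 0 0; 0 0 0 0 0 0; 0 0 0 0 0 0; 0 0 0 0 0 0; 0 0 0 0 0 0"}}

```text
time_s: 10.05
eef_pos: [0.5229, 0.2579, 0.1449]
orientation: [0.156, 0.988, -0.001, 0.001]
force: [0.7, -0.3, 0.7]
opening: -0.004
```

>>> {"name": "servo_tool", "arguments": {"commands": "-0.12 0.4 0 0 0 0; 0 0 0 0 0 0; 0 0 -0.5 0 0 0; 0 0 -0.5 0 0 0; 0 0 0 0 0 0"}}

```text
time_s: 10.47
eef_pos: [0.523, 0.2736, 0.1204]
orientation: [0.156, 0.988, 0.003, 0.006]
force: [-1.1, 0.0, -1.0]
opening: -0.002
```

>>> {"name": "servo_tool", "arguments": {"commands": "0 0 0 0 0 0; 0 0 0 0 0 0; 0 0 0 0 0 0"}}

```text
time_s: 10.72
eef_pos: [0.5237, 0.275, 0.1224]
orientation: [0.155, 0.988, 0.003, 0.007]
force: [0.3, -0.6, 0.5]
opening: -0.002
```

```bash
python3 - <<'E'
from h import *
np.set_printoptions(precision=4,suppress=True)
s=get_state();print(s['time_s'],s['eef_pos'],R.from_quat(s['orientation']).as_matrix()[:,2])
for n in('wrist','scene'):
    im=capture(n);cv2.imwrite(f'pics/{n}4.png',im[:,:,::-1])
    print(n,proj(n,[.519,.27,.094],s),proj(n,s['eef_pos'],s))
u,v=proj('scene',[.519,.27,.094]).astype(int)
c=im[v-70:v+50,u-80:u+80]
w=cv2.imread('pics/wrist4.png')[150:450,170:470]
cv2.imwrite('pics/c4.png',np.hstack([cv2.resize(c[:,:,::-1],(400,300),interpolation=cv2.INTER_CUBIC),w]))
E
```

```text
10.7167 [0.5237 0.275  0.1224] [ 0.0148  0.0039 -0.9999]
wrist [310.6222 275.0794] [324.077  310.0897]
scene [407.7317 153.4951] [412.7068 142.2541]
```

View pics/c4.png

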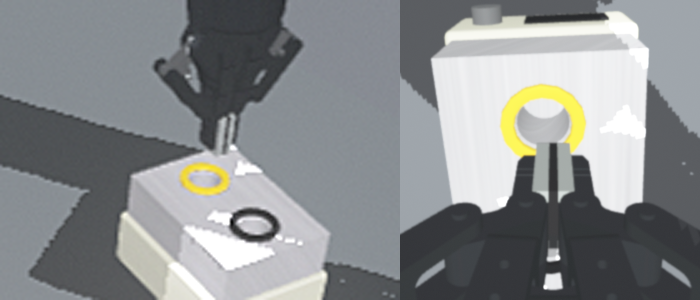

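The yellow collar's centre is at (313,273) in the wrist frame against a predicted (311,275), so the estimate stands. The tool is about 6 mm off and 28 mm up, so I'll trim and lower it.

>>> {"name": "servo_tool", "arguments": {"commands": "-0.15 -0.17 -0.2 -0.004 0.015 0; 0 0 0 0 0 0; 0 0 0 0 0 0; 0 0 0 0 0 0; 0 0 0 0 0 0"}}

```text
time_s: 11.23
eef_pos: [0.5193, 0.2691, 0.1169]
orientation: [0.156, 0.988, -0.0, -0.0]
force: [-0.4, -0.5, 0.5]
opening: -0.003
```

>>> {"name": "servo_tool", "arguments": {"commands": "0 0.02 -0.25 0 0 0; 0 0 0 0 0 0; 0 0 0 0 0 0; 0 0 0 0 0 0; 0 0 0 0 0 0"}}

```text
time_s: 11.65
eef_pos: [0.5193, 0.2697, 0.1083]
orientation: [0.156, 0.988, -0.0, -0.0]
force: [-0.0, -0.8, 0.6]
opening: -0.002
```

Centred and 14 mm above the mouth. Holding.

>>> {"name": "servo_tool", "arguments": {"commands": "0 0 0 0 0 0; 0 0 0 0 0 0; 0 0 0 0 0 0; 0 0 0 0 0 0; 0 0 0 0 0 0"}}

```text
time_s: 12.07
eef_pos: [0.5194, 0.2699, 0.1085]
orientation: [0.156, 0.988, 0.0, -0.0]
force: [0.0, -0.3, -0.3]
opening: -0.002
```

>>> {"name": "servo_tool", "arguments": {"commands": "0 0 0 0 0 0; 0 0 0 0 0 0; 0 0 0 0 0 0; 0 0 0 0 0 0; 0 0 0 0 0 0"}}

```text
time_s: 12.48
eef_pos: [0.5195, 0.2699, 0.1087]
orientation: [0.156, 0.988, 0.0, 0.0]
force: [-0.7, -0.9, 0.2]
opening: -0.003
```

>>> {"name": "servo_tool", "arguments": {"commands": "0 0 0 0 0 0; 0 0 0 0 0 0; 0 0 0 0 0 0; 0 0 0 0 0 0; 0 0 0 0 0 0"}}

```text
time_s: 12.9
eef_pos: [0.5195, 0.2699, 0.1087]
orientation: [0.156, 0.988, 0.0, 0.0]
force: [0.3, -0.4, 0.4]
opening: 0.0
```

>>> {"name": "servo_tool", "arguments": {"commands": "0 0 0 0 0 0; 0 0 0 0 0 0; 0 0 0 0 0 0; 0 0 0 0 0 0; 0 0 0 0 0 0"}}

```text
time_s: 13.32
eef_pos: [0.5195, 0.2699, 0.1087]
orientation: [0.156, 0.988, 0.0, 0.0]
force: [-0.2, -0.3, 0.3]
opening: 0.0
```

>>> {"name": "servo_tool", "arguments": {"commands": "0 0 0 0 0 0; 0 0 0 0 0 0; 0 0 0 0 0 0; 0 0 0 0 0 0; 0 0 0 0 0 0"}}

```text
time_s: 13.73
eef_pos: [0.5195, 0.2699, 0.1087]
orientation: [0.156, 0.988, 0.0, 0.0]
force: [-0.7, -0.7, -0.1]
opening: -0.0
```

>>> {"name": "servo_tool", "arguments": {"commands": "0 0 0 0 0 0; 0 0 0 0 0 0; 0 0 0 0 0 0; 0 0 0 0 0 0; 0 0 0 0 0 0"}}

```text
time_s: 14.15
eef_pos: [0.5195, 0.2699, 0.1087]
orientation: [0.156, 0.988, 0.0, 0.0]
force: [-0.4, -0.2, -0.5]
opening: 0.0
```

>>> {"name": "servo_tool", "arguments": {"commands": "0 0 0.5 0 0 0; 0 0 1 0 0 0; 0 0 1 0 0 0; 0 0 0.8 0 0 0; 0 0 0 0 0 0"}}

```text
time_s: 14.57
eef_pos: [0.5167, 0.2688, 0.2089]
orientation: [0.156, 0.988, -0.002, -0.003]
force: [1.1, 0.1, 0.6]
opening: 0.001
```

>>> {"name": "servo_tool", "arguments": {"commands": "0.2 -1 0 0 0 0; 0.3 -1 0 0 0 0; 0.3 -1 0 0 0 0; 0.2 -1 0 0 0 0; 0.2 -1 0 0 0 0"}}

```text
time_s: 14.98
eef_pos: [0.5533, 0.1205, 0.2103]
orientation: [0.151, 0.989, 0.001, -0.001]
force: [-0.2, 0.1, -1.2]
opening: 0.001
```

>>> {"name": "servo_tool", "arguments": {"commands": "0 -1 0 0 0 0; 0 -1 0 0 0 0; 0 -1 0 0 0 0; 0 -1 0 0 0 0; 0 -1 0 0 0 0"}}

```text
time_s: 15.4
eef_pos: [0.5527, -0.0368, 0.2075]
orientation: [0.151, 0.989, 0.001, -0.001]
force: [-0.1, 0.1, -0.8]
opening: -0.002
```

>>> {"name": "servo_tool", "arguments": {"commands": "0 -0.6 0 0 0 0; 0 0 0 0 0 0; 0 0 0 0 0 0; 0 0 0 0 0 0"}}

```text
time_s: 15.73
eef_pos: [0.5515, -0.0616, 0.2052]
orientation: [0.154, 0.988, 0.0, -0.002]
force: [-0.4, 1.0, -0.8]
opening: 0.003
```

```bash
python3 - <<'E'
from h import *
np.set_printoptions(precision=4,suppress=True)
s=get_state();print(s['time_s'],s['eef_pos'],R.from_quat(s['orientation']).as_matrix()[:,2])
im=capture('wrist');cv2.imwrite('pics/w5.png',im[:,:,::-1])
p=proj('wrist',[.553,-.062,.048],s);print(p)
u,w=blob(im,'green',tuple(int(a) for a in p),40,vmin=30);print(u,w,onz('wrist',u,.048,s))
E
```

```text
15.7333 [ 0.5515 -0.0616  0.2052] [-0.0046  0.0012 -1.    ]
[323.9085 216.0141]
[324.7958 216.0507] (36, 37) [ 0.5532 -0.0613  0.048 ]
```

View pics/w5.png

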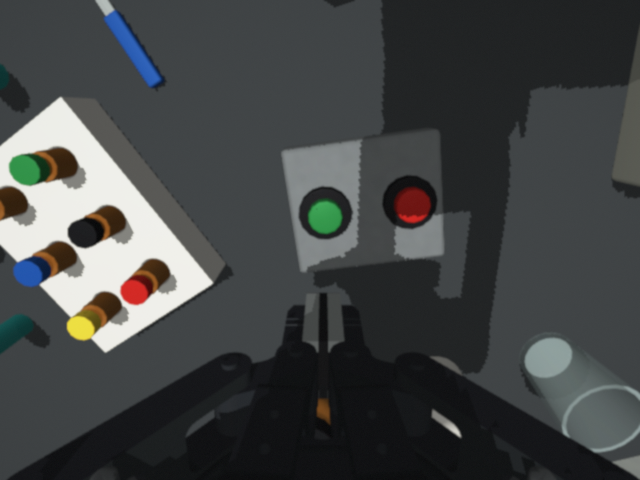

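The green key is at (325,216), which gives (0.553,-0.061), as expected. The red key is well clear at (412,204). Now descending.

>>> {"name": "servo_tool", "arguments": {"commands": "0.05 0 -0.8 -0.001 -0.004 0; 0 0 -0.9 0 0 0; 0 0 -0.9 0 0 0; 0 0 -0.5 0 0 0; 0 0 0 0 0 0"}}

```text
time_s: 16.2
eef_pos: [0.5551, -0.0548, 0.1111]
orientation: [0.15, 0.989, 0.001, 0.003]
force: [-0.5, -0.2, 0.7]
opening: 0.002
```

>>> {"name": "servo_tool", "arguments": {"commands": "0 0 0 0 0 0; 0 0 0 0 0 0; 0 0 0 0 0 0"}}

```text
time_s: 16.45
eef_pos: [0.5551, -0.0519, 0.1117]
orientation: [0.149, 0.989, 0.001, 0.002]
force: [0.2, -0.4, 0.4]
opening: -0.002
```

>>> {"name": "servo_tool", "arguments": {"commands": "-0.07 -0.3 0 0 0.004 0; 0 0 -0.6 0 0 0; 0 0 -0.6 0 0 0; 0 0 0 0 0 0; 0 0 0 0 0 0"}}

```text
time_s: 16.87
eef_pos: [0.5581, -0.0639, 0.0816]
orientation: [0.148, 0.989, -0.0, 0.007]
force: [0.1, 0.1, 0.4]
opening: -0.0
```

>>> {"name": "servo_tool", "arguments": {"commands": "0 0 0 0 0 0; 0 0 0 0 0 0; 0 0 0 0 0 0"}}

```text
time_s: 17.12
eef_pos: [0.5597, -0.0651, 0.0845]
orientation: [0.148, 0.989, -0.0, 0.008]
force: [0.7, -0.9, -0.6]
opening: 0.007
```

>>> {"name": "servo_tool", "arguments": {"commands": "-0.22 0.12 0 0.004 0.016 0; 0 0 0 0 0 0; 0 0 -0.3 0 0 0; 0 0 0 0 0 0; 0 0 0 0 0 0"}}

```text
time_s: 17.53
eef_pos: [0.5538, -0.0614, 0.077]
orientation: [0.148, 0.989, 0.0, 0.001]
force: [0.4, -0.1, -0.1]
opening: 0.002
```

>>> {"name": "servo_tool", "arguments": {"commands": "0 0 0 0 0 0; 0 0 0 0 0 0; 0 0 0 0 0 0"}}

```text
time_s: 17.78
eef_pos: [0.5532, -0.0612, 0.0762]
orientation: [0.148, 0.989, 0.0, 0.0]
force: [0.0, 1.1, -0.6]
opening: 0.002
```

Centred and upright. Stepping down gently.

>>> {"name": "servo_tool", "arguments": {"commands": "0 0 -0.3 0 0 0; 0 0 -0.2 0 0 0; 0 0 -0.15 0 0 0; 0 0 0 0 0 0; 0 0 0 0 0 0"}}

```text
time_s: 18.2
eef_pos: [0.5531, -0.0612, 0.0542]
orientation: [0.148, 0.989, 0.0, 0.0]
force: [0.5, 0.7, 0.2]
opening: 0.001
```

>>> {"name": "servo_tool", "arguments": {"commands": "0 0 0 0 0 0; 0 0 0 0 0 0; 0 0 0 0 0 0"}}

```text
time_s: 18.45
eef_pos: [0.5528, -0.0611, 0.0539]
orientation: [0.148, 0.989, 0.0, -0.0]
force: [-0.5, -0.6, -0.6]
opening: -0.002
```

>>> {"name": "servo_tool", "arguments": {"commands": "0 0 -0.15 0 0 0; 0 0 0 0 0 0; 0 0 0 0 0 0; 0 0 0 0 0 0"}}

```text
time_s: 18.78
eef_pos: [0.5534, -0.0613, 0.05]
orientation: [0.148, 0.989, 0.0, 0.001]
force: [-0.1, -0.1, 1.5]
opening: -0.002
```

>>> {"name": "servo_tool", "arguments": {"commands": "0 0 -0.1 0 0 0; 0 0 0 0 0 0; 0 0 0 0 0 0; 0 0 0 0 0 0"}}

```text
time_s: 19.12
eef_pos: [0.5536, -0.0613, 0.0475]
orientation: [0.148, 0.989, 0.0, 0.001]
force: [-1.1, -0.2, 3.9]
opening: 0.003
```

Contact: the force rises from 1.5 to 3.9 N. Continuing to the stop.

>>> {"name": "servo_tool", "arguments": {"commands": "0 0 -0.08 0 0 0; 0 0 0 0 0 0; 0 0 0 0 0 0; 0 0 0 0 0 0"}}

```text
time_s: 19.45
eef_pos: [0.5535, -0.0613, 0.0465]
orientation: [0.148, 0.989, 0.0, 0.001]
force: [-0.6, 0.4, 4.8]
opening: -0.002
```

>>> {"name": "servo_tool", "arguments": {"commands": "0 0 -0.08 0 0 0; 0 0 0 0 0 0; 0 0 0 0 0 0"}}

```text
time_s: 19.7
eef_pos: [0.5536, -0.0613, 0.0467]
orientation: [0.148, 0.989, 0.0, 0.001]
force: [-1.6, -0.4, 4.0]
opening: 0.002
```

>>> {"name": "servo_tool", "arguments": {"commands": "0 0 -0.12 0 0 0; 0 0 -0.1 0 0 0; 0 0 -0.1 0 0 0"}}

```text
time_s: 19.95
eef_pos: [0.5538, -0.0614, 0.0455]
orientation: [0.147, 0.989, -0.0, 0.002]
force: [-10.1, 1.5, 35.7]
opening: -0.002
```

The force jumped to 36 N at z=0.0455. That is 6 mm below the point where the spring line gives zero force (0.0516), so the key is on its stop. Releasing.

>>> {"name": "servo_tool", "arguments": {"commands": "0 0 0.1 0 0 0; 0 0 0.3 0 0 0; 0 0 0.7 0 0 0; 0 0 1 0 0 0; 0 0 1 0 0 0"}}

```text
time_s: 20.37
eef_pos: [0.5492, -0.0603, 0.1374]
orientation: [0.147, 0.989, 0.0, -0.003]
force: [0.3, 0.3, -0.9]
opening: 0.0
```

>>> {"name": "servo_tool", "arguments": {"commands": "0 0 1 0 0 0; -0.4 0 1 0 0 0; -1 0 0 0 0 0; -1 0 0 0 0 0; -1 0 0 0 0 0"}}

```text
time_s: 20.78
eef_pos: [0.4565, -0.0625, 0.2072]
orientation: [0.147, 0.989, -0.001, 0.008]
force: [0.3, -0.8, -0.0]
opening: -0.003
```

>>> {"name": "servo_tool", "arguments": {"commands": "0 0 0 0 0 0; 0 0 0 0 0 0; 0 0 0 0 0 0; 0 0 0 0 0 0; 0 0 0 0 0 0"}}

```text
time_s: 21.2
eef_pos: [0.4509, -0.0616, 0.2067]
orientation: [0.147, 0.989, -0.0, 0.006]
force: [0.0, 0.1, -0.6]
opening: 0.0
```

```bash
python3 - <<'E'
from h import *
s=get_state();print(s['time_s'],s['eef_pos'],s['force'])
a=cv2.imread('pics/scene0.png');im=capture('scene')[:,:,::-1];cv2.imwrite('pics/scene6.png',im)
S,S0=im[:,:,::-1],a[:,:,::-1]
for c,p in(('green',(303,255)),('red',(334,241))):
    print(c,*[blob(np.ascontiguousarray(x),c,p,16)[0].round(2) for x in(S0,S)])
E
```

```text
21.2 [ 0.45086711 -0.06160737  0.20670515] [ 0.03512348  0.1244628  -0.59977967]
green [303.05 255.56] [303.09 255.7 ]
red [334.21 241.22] [334.24 241.32]
```

View pics/scene6.png

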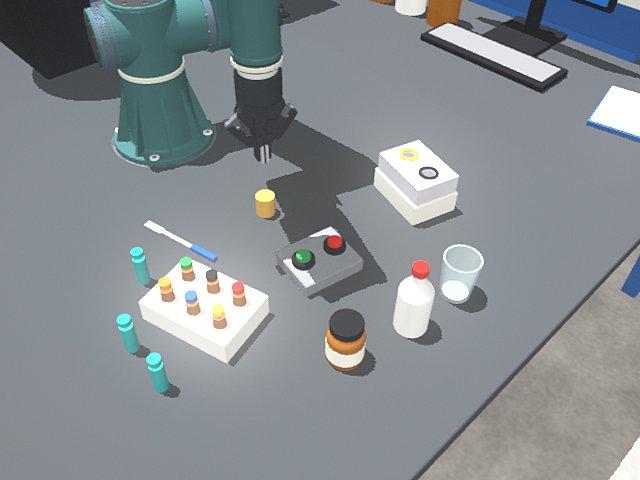

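Everything stands where it was. The green key at (303,256) is back up, the red key is unchanged, and the gripper is clear of everything.

```bash
python3 -c "from cell import *; print(finish_job())"
```

```text
the job is handed in; nothing more can be done
None
```

I pointed at the blue cap, then the yellow-collared well, then pressed the green key, and handed the job in at about 21 s of the 58 s allowed.

- **Blue cap:** fingertips shut and straight down, 16 mm above the cap, and still for at least 2.5 s.
- **Yellow-collared well:** 14–15 mm above the mouth and centred to about 1 mm by my measurement, still for about 2.5 s.
- **Green key:** pressed until the force jumped from about 5 N to 36 N at z = 0.0455. That is 6 mm below where the spring force starts, so it was fully down. I then released it and moved the gripper up and away.

**Last checks:** the final scene picture shows the green and red keys within 0.2 px of where they were at the start. By eye, the vials, rack, heater and bystanders look unmoved, and the force on the tool is about zero.

**What was off:**
- At the stop the fingertips briefly pressed at 36 N, with about 10 N sideways. That was more than I wanted, but well under the 120 N wrist limit.
- The tool drifted sideways by up to 12 mm on some descents. I corrected that before each hold and before the press.

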